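Sort left-hand and right-hand mounting brackets into their trays

TASK

Two loose mounting brackets, one left-hand and one right-hand, stand on the bench between two plywood trays; each tray has a sample bracket screwed down behind its open compartment. Put each loose bracket into the open compartment of the tray whose sample is of the same hand (not its mirror image), standing on its underside with its foot flat on the tray floor, and let go of it.

Things in the scene. Friction and masses are not known exactly. Their poses are not given: they have to be found in the camera images.
- bracket_left_mid (a point): loose left-hand aluminium bracket, 0.1-0.17 kg: upright web 12 mm thick (x), 84 long (y), 36 high (z); at its +y end a flat foot, 24 mm long (y), 6 thick, sticks out 30 mm to -x at the underside (foot end away from you, it points to your left). Mirror image of the right-hand one. Point: middle of the web, 18 mm above its underside; z up. Web free to grip across its 12 mm at mid-length.
- bracket_right_mid (a point): loose right-hand aluminium bracket, 0.1-0.17 kg: upright web 12 mm thick (x), 84 long (y), 36 high (z); at its +y end a flat foot, 24 mm long (y), 6 thick, sticks out 30 mm to +x at the underside (foot end away from you, it points to your right). Mirror image of the left-hand one. Point: middle of the web, 18 mm above its underside; z up. Web free to grip across its 12 mm at mid-length.
- tray_left_in (a point): fixed plywood tray with the left-hand sample; may stand left or right. Walls 16 mm high, 4 thick. Open compartment 130 x 130 mm inside; behind it (+x), past a 16 mm divider, a strip with the screwed-down sample: 36 mm high web along y at the back, foot at its +y end pointing to the compartment. Point: centre of the compartment's floor, 3 mm above the bench; z up.
- tray_right_in (a point): fixed plywood tray with the right-hand sample; may stand left or right. Walls 16 mm high, 4 thick. Open compartment 130 x 130 mm inside; behind it (+x), past a 16 mm divider, a strip with the screwed-down sample: 36 mm high web along y at the back, foot at its -y end pointing to the compartment. Point: centre of the compartment's floor, 3 mm above the bench; z up.
Things that resemble listed ones, but are neither listed nor needed, are in the scene too. Leave any purple look-alike of the part that bears bracket_left_mid alone.

How it is judged:
By the outcome, as a careful person would: the job done as asked, in the order asked, and still so for the second after the job is handed in, with the robot touching nothing.
It also fails if it takes over 48 s, if anything falls off the work surface, if the arm or the gripper's body presses on something with over 40 N, if the wrist force passes 120 N, or if a joint passes its speed limit or range.

ROBOT

A 7-joint arm with a two-finger parallel gripper is mounted at the origin on a cart in front of the work surface, level with it; the furniture and walls round the work are solid. World frame = base frame: x ahead of the robot, y to its left, z up, the work surface at z = 0. Lengths are in m, angles in rad, forces in N, time in s.
With the tool pointing down it reaches from about 0.4 to 0.875 m from the base axis. Payload 4.4 kg.
Tool frame: the origin (TCP) lies midway between the tips of the shut fingers; the grasp point (between the pads) lies 19 mm behind it; z points along the fingers, y is the line along which they close (so a half turn about z gives the same grasp; the last joint's range is limited). The gripper opens to 85 mm and grips with 20 to 120 N. Pads are 22 mm wide; open, the fingers measure 114 mm over their backs; the gripper's body (76 mm by 85 mm) begins 54 mm behind the grasp point. The pads swing forward as they close: fully open they stand 13 mm farther back than shut.
Start: joints at [-1.225, 0.628, 0.038, 1.517, -0.027, 0.996, -0.02], TCP at [0.26, 0.596, 0.196] pointing down, gripper open.
Joint ranges: [-3.06, 3.06], [-0.37, 2.12], [-1.25, 1.32], [0.18, 2.47], [-1.1, 4.24], [0.23, 1.98], [-2.94, 2.94]. Speed limits (rad/s): [2.57, 2.57, 3.14, 3.14, 3.14, 3.14, 3.14].

INTERFACE

Orientations are given as a unit quaternion [x, y, z, w].
In Python, from bench import robot gives the robot as it stands. Calls block until the motion is done:
- robot.goto(position, orientation): joint-space move of the TCP to a pose.
- robot.move_l(position, orientation=None, rate=0.15, force_limit=None): straight line of the TCP; orientation=None keeps the orientation; rate is the mean speed in m/s. With force_limit (N) it stops when the force on the tool has changed by that much, and returns True; else False.
- robot.goto_joints(angles): joint-space move.
- robot.grip(opening, f_grip=None): finger opening in m; f_grip is the grip in N (None keeps the last); returns when the fingers have stopped.
- robot.hold(seconds).
- robot.ik(position, orientation): joint angles nearest the present ones, or None.
- robot.sense(): the state.
- robot.get_image(name): name is "scene" or "top"; returns (picture, depth): 384x512x3 uint8, red, green, blue; 384x512 float32, m along the optical axis (not along the pixel's ray), 0 where there is no reading.
- robot.calibration(name): a dict with "vfov" (degrees; the focal length in pixels is half the picture's height over the tangent of half this angle, whatever the lens; pixels are square), "cx", "cy" (the principal point, pixels), "k1" (the pictures are not rectified: a ray, as slopes to the right and down, at radius r is drawn at 1 + k1 r^2 times it, then the intrinsics apply), "camera_from_world" (4x4, takes a point from world to camera coordinates). Camera axes: x right, y down, z forward; pixel columns grow to the right and rows downward; lengths in m; the calibration is good to about 2 mm. A picture is of the moment at which its call begins. calibration takes no time and is no camera call.
A pose or a line that the arm cannot do raises robot.Unreachable and nothing moves.
- robot.job_done(): hands the job in; it is judged then, once.
The state is a dict: "time_s": time; "joints": joint angles; "qvel": joint speeds; "effort": joint torques, N m; "tcp_pos": TCP position; "orientation": TCP orientation; "wrist_force": force on the tool from outside, world axes, zero at the start; "torque": the same for the moment, N m; "grip_width": finger opening in m; "grip_force": force on a finger pad.
Only numpy, scipy, OpenCV 4.12 (cv2) and the standard library are available. Lean on these libraries where they do the work, as an engineer would, in place of code of your own. Each camera call takes 0.05 s, during which the arm holds its last target. There are 200 camera calls.

## Working session

There is one attempt and no reset: what is moved stays moved. The work goes in short steps, each a Python script; the robot and the scene stay as the last script left them, time stands still between calls to the robot, and variables do not carry over. Pictures are saved under pics/ and viewed, at most 10 in all, crops included, and the job is handed in when it is done.

```bash
mkdir -p pics
cat > h.py <<'E'
import numpy as np, cv2
from bench import robot
def cam(n):
    c=robot.calibration(n); f=192/np.tan(np.radians(c["vfov"])/2)
    return c,f
def cloud(n,depth):
    c,f=cam(n); v,u=np.mgrid[:384,:512].astype(float)
    a=(u-c["cx"])/f; b=(v-c["cy"])/f; x,y=a.copy(),b.copy()
    for _ in range(20):
        s=1+c["k1"]*(x*x+y*y); x,y=a/s,b/s
    P=np.stack([x*depth,y*depth,depth,np.ones_like(depth)],-1)
    W=P@np.linalg.inv(c["camera_from_world"]).T
    W=W[...,:3]; W[depth<=0]=np.nan
    return W
E
python3 - <<'E'
from h import *
for n in("scene","top"):
    im,d=robot.get_image(n); np.savez(f"{n}0.npz",im=im,d=d)
    cv2.imwrite(f"pics/{n}0.png",cv2.resize(im[...,::-1],(768,576),interpolation=cv2.INTER_CUBIC))
    c=np.linalg.inv(robot.calibration(n)["camera_from_world"]);print(n,c.round(2),(d>0).mean())
print(robot.sense())
E
```

```text
scene [[ 0.48 -0.42  0.77 -0.65]
 [-0.88 -0.22  0.42 -0.71]
 [-0.01 -0.88 -0.47  0.78]
 [ 0.    0.    0.    1.  ]] 0.9961649576822916
top [[ 0.   -0.99  0.17  0.32]
 [-1.   -0.   -0.01 -0.06]
 [ 0.01 -0.17 -0.99  1.17]
 [ 0.    0.    0.    1.  ]] 0.9961039225260416
{'time_s': 0.1, 'joints': array([-1.22482946,  0.62923671,  0.03844502,  1.51827311, -0.02696714,
        0.9962937 , -0.01997283]), 'qvel': array([-0.00235929, -0.0025166 ,  0.00120335, -0.0011798 , -0.00038986,
        0.0002041 , -0.00125819]), 'effort': array([ 2.23833944e-03, -5.64530826e+01,  1.23036873e+00, -1.93971795e+01,
        1.12938235e-02,  5.51612568e-03,  1.77182284e-05]), 'tcp_pos': array([0.2598839 , 0.59511106, 0.19559044]), 'orientation': array([ 2.04410054e-01,  9.78884985e-01, -8.32791025e-04, -1.51491341e-04]), 'wrist_force': array([0.17816082, 0.07162952, 0.09786479]), 'torque': array([0.06230482, 0.03688554, 0.00306643]), 'grip_force': 0.0, 'grip_width': 0.0854770591082823}
```

View pics/top0.png

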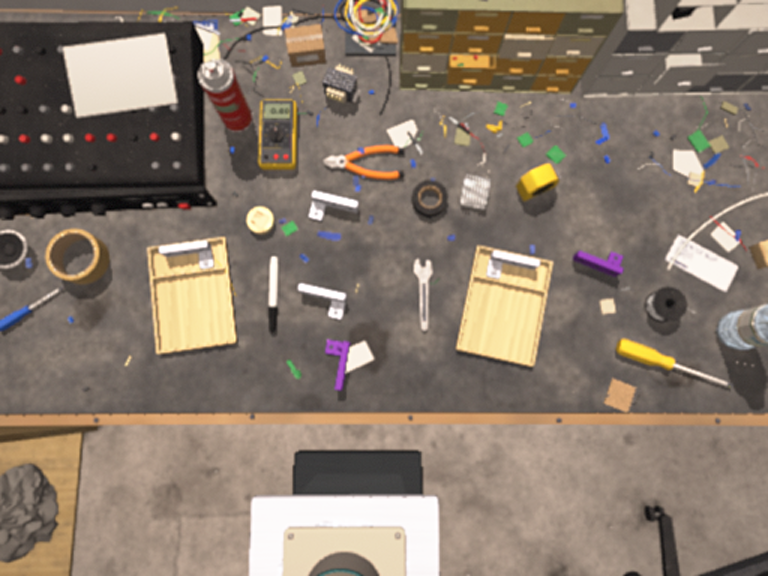

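View pics/scene0.png

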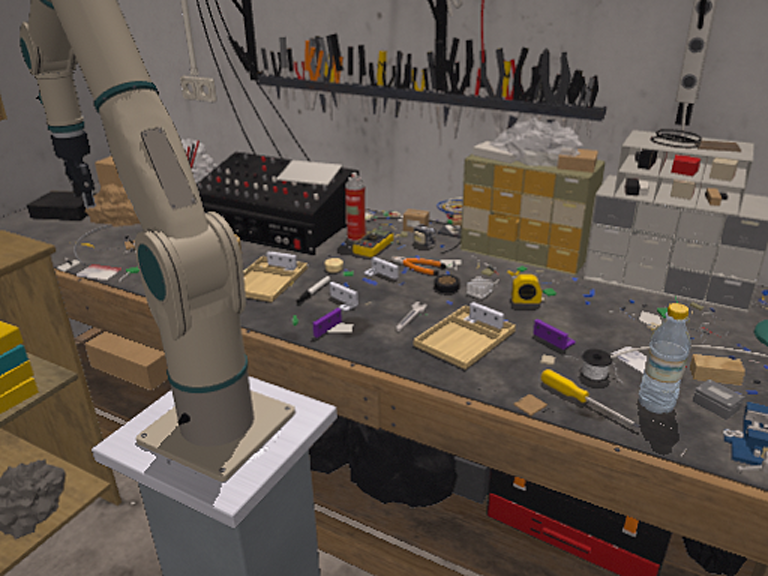

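The top view, at 768x576, has these candidates for the loose brackets:
- Upper grey bracket at (333,205), with its foot at the left end towards the robot. This looks left-hand.
- Lower grey bracket at (322,297), with its foot at the right end towards the robot. This looks right-hand.
- Purple look-alikes at (340,362) and (600,263), to be left alone.

The screwed-down samples are at (185,248), foot on the right so right-hand, and at (515,262), foot on the left so left-hand. Next I'll check the feet in a close crop and by depth.

Run:
```python
from h import *
z=np.load("top0.npz"); im,d=z["im"],z["d"]; W=cloud("top",d); np.save("W0.npy",W)
cr=im[115:250,90:375]; cv2.imwrite("pics/crop0.png",cv2.resize(cr[...,::-1],None,fx=2.8,fy=2.8,interpolation=cv2.INTER_CUBIC))
np.set_printoptions(linewidth=250)
def show(r0,r1,c0,c1): print((W[r0:r1,c0:c1,2]*1000).round().astype(int))
show(122,150,200,242); print(); show(185,215,194,234)
```

```text
[[-1  3  3 ...  1  0  1]
 [ 2  0 -2 ...  0  2  4]
 [ 1  1 -1 ...  3  1 -5]
 ...
 [ 2  0  1 ...  4  0  0]
 [ 0  0  2 ...  4  1  2]
 [ 5  2 -1 ...  4 -1  1]]

[[ 0 -1 -2 ... -2 -3 -1]
 [-1  3  0 ...  4  0 -2]
 [ 1  0  2 ...  3  2 -2]
 ...
 [ 3  0  3 ... -1  4  0]
 [ 0  1 -2 ...  0  4  6]
 [ 1  0  6 ...  0  3  2]]<stdin>:5: RuntimeWarning: invalid value encountered in cast
```

View pics/crop0.png

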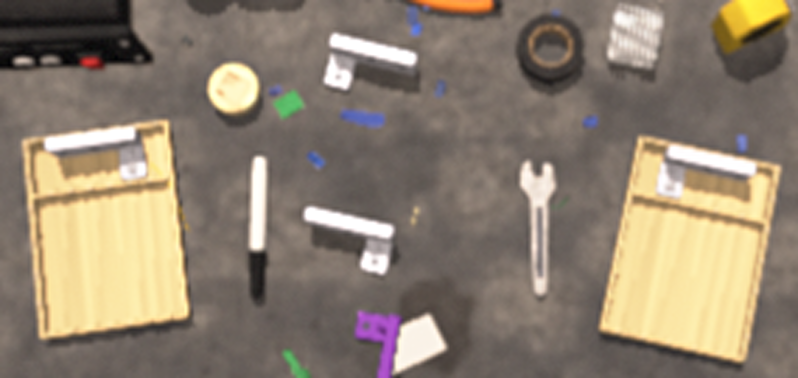

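The crop shows both loose brackets with the web on top. The upper one's foot is at its left end, and the lower one's is at its right end. The samples are right-hand in the left tray and left-hand in the right tray. Next I'll measure poses and foot heights.

Run:
```python
from h import *
z=np.load("top0.npz"); im,d=z["im"],z["d"]; W=np.load("W0.npy")
hsv=cv2.cvtColor(im,cv2.COLOR_RGB2HSV)
def rect(name,m):
    p=W[m][:,:3]; p=p[~np.isnan(p[:,0])]
    c,s,a=cv2.minAreaRect((p[:,:2]*1000).astype(np.float32)); print(name,len(p),np.round(c,1),np.round(s,1),round(a,1),"z",np.percentile(p[:,2]*1000,[10,50,90]).round(1), "box",cv2.boxPoints((c,s,a)).round().tolist())
v,u=np.mgrid[:384,:512]
def win(c0,c1,r0,r1): return (u>=c0)&(u<c1)&(v>=r0)&(v<r1)
Z=W[...,2]
for n,w in dict(webL=(202,242,124,146),webR=(194,234,186,202),sampL=(324,364,163,178),sampR=(102,142,158,172)).items():
    rect(n,win(*w)&(Z>.026)&(Z<.05))
grey=(hsv[...,2]>130)&(hsv[...,1]<60)
for n,w in dict(footL=(202,222,136,150),footR=(216,234,199,216)).items():
    rect(n,win(*w)&(Z<.022)&grey)
wood=(hsv[...,2]>110)&(hsv[...,1]>60)&(hsv[...,0]>10)&(hsv[...,0]<30)
for n,w in dict(trayl=(92,165,150,245),trayr=(298,376,155,252)).items():
    m=(win(*w)&wood).astype(np.uint8); k,l,st,_=cv2.connectedComponentsWithStats(m); i=1+st[1:,4].argmax()
    mm=l==i; rect(n,mm); rect(n+"wall",mm&(Z>.010)); rect(n+"floor",mm&(Z<.009))
```

```text
webL 161 [670.8  24. ] [82.5 13.5] 77.1 z [29.4 35.8 39. ] box [[655.0, -15.0], [668.0, -18.0], [687.0, 63.0], [673.0, 66.0]]
webR 155 [498.8  44.5] [83.2 12.5] 77.3 z [32.6 35.2 38.3] box [[484.0, 5.0], [496.0, 3.0], [514.0, 84.0], [502.0, 86.0]]
sampL 170 [ 561.8 -298. ] [82.8 13.4] 78.7 z [31.8 38.3 41.8] box [[547.0, -337.0], [560.0, -340.0], [576.0, -259.0], [563.0, -256.0]]
sampR 179 [580.9 287. ] [13.2 82.8] 8.7 z [30.9 38.7 41.6] box [[568.0, 327.0], [581.0, 245.0], [594.0, 247.0], [581.0, 329.0]]
footL 115 [653.6  60.3] [40.1 39.1] 11.0 z [-0.9  5.8  9.5] box [[630.0, 76.0], [638.0, 37.0], [677.0, 45.0], [670.0, 83.0]]
footR 132 [468.1  24.1] [32.2 41. ] 82.6 z [-1.4  5.   9.8] box [[446.0, 11.0], [486.0, 5.0], [490.0, 37.0], [450.0, 43.0]]
trayl 3576 [501.9 278.3] [201.5 153.7] 8.6 z [ 0.4  3.6 13.6] box [[391.0, 339.0], [414.0, 187.0], [613.0, 217.0], [590.0, 369.0]]
traylwall 501 [498.9 277.1] [194.5 141.8] 8.2 z [11.7 15.4 18.4] box [[393.0, 333.0], [413.0, 193.0], [605.0, 221.0], [585.0, 361.0]]
traylfloor 3034 [502.  278.4] [201.2 153.7] 8.6 z [0.1 3.  6.1] box [[391.0, 339.0], [414.0, 187.0], [613.0, 217.0], [590.0, 369.0]]
trayr 3583 [ 483.9 -285. ] [146.8 202. ] 77.4 z [-0.2  3.1 13.5] box [[369.0, -335.0], [566.0, -379.0], [598.0, -235.0], [401.0, -191.0]]
trayrwall 478 [ 480.9 -281.9] [140.6 194.8] 77.5 z [12.2 15.2 18.4] box [[371.0, -329.0], [561.0, -372.0], [591.0, -234.0], [401.0, -192.0]]
trayrfloor 3080 [ 483.9 -285.1] [146.8 201.9] 77.4 z [-0.3  2.6  5.7] box [[369.0, -335.0], [566.0, -379.0], [599.0, -236.0], [401.0, -191.0]]
```

Both loose feet lie at about 5 mm, so both brackets stand on their undersides and the hands are as listed. The right-hand one goes first, into the left tray.

```bash
cat >> h.py <<'E'
def quat(th):
    c=[]
    for t in (th,th+180):
        f=np.radians((t+90)/2); c.append([np.cos(f),np.sin(f),0,0])
    return c
def best(p,th):   # the half-turn variant with the last joint nearest mid-range
    s=[(abs(j[6]),q) for q in quat(th) if (j:=robot.ik(p,q)) is not None]
    return min(s,key=lambda t:t[0])[1]
def pick(xy,th,zg=.007):
    p=[*xy,.13]; q=best(p,th); robot.goto(p,q); robot.grip(.045,f_grip=40)
    hit=robot.move_l([*xy,zg],rate=.12,force_limit=12)
    s=robot.sense(); print("down",hit,s["tcp_pos"].round(4),s["grip_width"])
    if hit: return
    robot.grip(0.0,f_grip=40); s=robot.sense(); print("grip",s["grip_width"],s["grip_force"],s["wrist_force"].round(1))
    robot.move_l([*xy,.13],rate=.12); s=robot.sense(); print("up",s["grip_width"],s["grip_force"],s["wrist_force"].round(1),s["time_s"])
def snap(n,name,r0=100,r1=270,c0=70,c1=390):
    im,d=robot.get_image(n); np.savez(f"{name}.npz",im=im,d=d)
    cv2.imwrite(f"pics/{name}.png",cv2.resize(im[r0:r1,c0:c1,::-1],None,fx=2.4,fy=2.4,interpolation=cv2.INTER_CUBIC))
E
python3 - <<'E'
from h import *
pick([.4988,.0445],-12.7); snap("scene","held",130,260,100,400)
E
```

```text
down False [0.4993 0.0445 0.0075] 0.04458159017124024
grip 4.954891058173217e-05 0.0 [-0.3 -0.6 -0.6]
up -0.0001741510324253771 0.0 [-0.9 -0.5 -0.2] 5.5917
```

View pics/held.png

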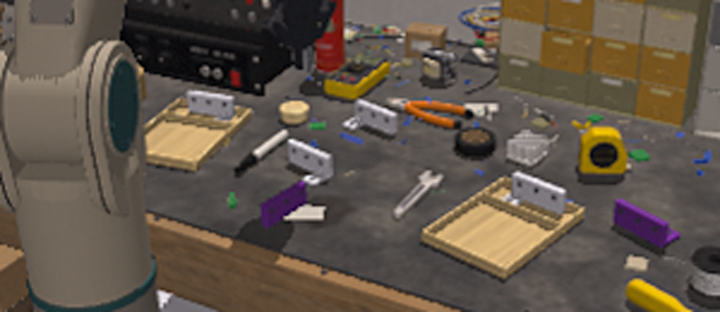

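The gripper closed on nothing. The bracket still stands at crop (310,160) and the gripper isn't in this crop, so I need to see where it went.

Run:
```python
from h import *
s=robot.sense(); print(s["tcp_pos"],s["orientation"].round(3),s["joints"].round(3))
a,d=robot.get_image("top"); b,_=robot.get_image("scene"); np.savez("t1.npz",im=a,d=d)
c=np.hstack([a,b])[...,::-1]; cv2.imwrite("pics/both.png",cv2.resize(c,(800,300),interpolation=cv2.INTER_AREA))
W=cloud("top",d); m=W[...,2]>.2
W0=np.load("W0.npy"); ch=np.abs(W[...,2]-W0[...,2])>.03
v,u=np.nonzero(ch); print(len(v), u.min(),u.max(),v.min(),v.max()) if len(v) else print("nochange")
P=W[ch]; print(np.nanmin(P,0),np.nanmax(P,0)); 
for lo in np.arange(0,.6,.03):
    q=P[(P[:,2]>lo)&(P[:,2]<=lo+.03)]
    if len(q)>5: print(round(lo,2),len(q),np.median(q,0).round(3),q.min(0).round(3),q.max(0).round(3))
```

```text
[0.49818203 0.04448085 0.12931087] [ 0.781  0.625 -0.001 -0.   ] [-0.418  0.546  0.4    2.006 -0.338  0.656 -0.021]
33186 0 220 113 383
[ 0.14697002 -0.00365689  0.17614682] [0.55063539 0.14144081 0.87387159]
0.21 35 [0.464 0.043 0.227] [0.446 0.039 0.212] [0.473 0.05  0.24 ]
0.24 132 [0.447 0.055 0.257] [0.435 0.022 0.241] [0.551 0.071 0.27 ]
0.27 45 [0.46  0.052 0.281] [0.455 0.009 0.27 ] [0.491 0.064 0.3  ]
0.3 94 [0.466 0.025 0.313] [0.46  0.008 0.3  ] [0.504 0.063 0.329]
0.33 86 [0.468 0.023 0.338] [0.46  0.008 0.331] [0.506 0.056 0.36 ]
0.36 101 [0.478 0.015 0.374] [0.461 0.008 0.36 ] [0.515 0.034 0.39 ]
0.39 47 [0.482 0.014 0.404] [0.469 0.01  0.391] [0.505 0.024 0.419]
0.48 84 [0.486 0.004 0.5  ] [ 0.147 -0.003  0.483] [0.529 0.013 0.51 ]
0.51 333 [0.5   0.011 0.532] [ 0.155 -0.004  0.51 ] [0.546 0.078 0.54 ]
0.54 922 [0.514 0.023 0.551] [ 0.167 -0.001  0.54 ] [0.541 0.084 0.57 ]
0.57 1139 [0.488 0.03  0.584] [0.171 0.004 0.57 ] [0.515 0.094 0.6  ]
```

View pics/both.png

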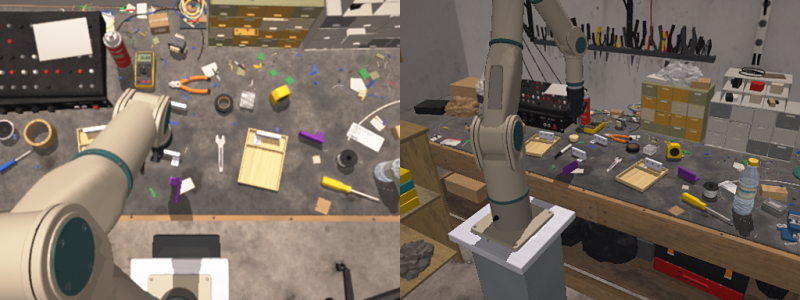

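```bash
cat >> h.py <<'E'
def proj(n,p):
    c,f=cam(n); q=c["camera_from_world"]@np.array([*p,1.]); x,y=q[:2]/q[2]; s=1+c["k1"]*(x*x+y*y)
    return np.round([c["cx"]+f*x*s,c["cy"]+f*y*s],1)
E
python3 - <<'E'
from h import *
for n in("scene","top"):
    print(n,{k:proj(n,p) for k,p in dict(tcp=(.498,.0445,.129),body=(.498,.0445,.21),br=(.4988,.0445,.036),base=(0,0,0),start=(.26,.596,.196)).items()})
im,d=robot.get_image("scene"); a=im[50:190,150:290]; b=np.load("t1.npz")["im"][110:250,140:280]
cv2.imwrite("pics/tip.png",cv2.resize(np.hstack([a,b])[...,::-1],(800,400),interpolation=cv2.INTER_CUBIC))
W=cloud("scene",d); z=np.load("scene0.npz"); W0=cloud("scene",z["d"])
ch=np.abs(d-z["d"])>.03; v,u=np.nonzero(ch); k=(u>190)&(v>60)&(v<180)
P=W[v[k],u[k]]; print(np.nanmin(P,0),np.nanmax(P,0))
for r in range(60,140,4):
    kk=k&(v==r); Q=W[v[kk],u[kk]]
    if len(Q) : print(r,u[kk].min(),u[kk].max(),np.nanmedian(Q,0).round(3))
E
```

```text
scene {'tcp': array([226.1, 168.6]), 'body': array([225. , 147.2]), 'br': array([227.4, 191.7]), 'base': array([144.6, 284.3]), 'start': array([ 58.8, 146.8])}
top {'tcp': array([210.5, 189. ]), 'body': array([207.1, 182.8]), 'br': array([213.9, 194.8]), 'base': array([229.1, 394.2]), 'start': array([-55.5, 293.5])}
[ 0.43882603 -0.8119829  -0.00458253] [1.0913885  0.47320408 0.51261245]
64 204 382 [0.469 0.011 0.495]
68 196 236 [0.484 0.011 0.483]
72 210 455 [0.472 0.024 0.472]
76 211 233 [0.472 0.025 0.459]
80 212 303 [0.471 0.02  0.447]
84 212 234 [0.472 0.023 0.435]
88 212 492 [0.474 0.021 0.422]
92 212 273 [0.472 0.023 0.41 ]
96 213 420 [0.474 0.017 0.397]
100 213 235 [0.474 0.021 0.384]
104 213 496 [0.473 0.018 0.371]
108 193 410 [0.469 0.022 0.358]
112 202 447 [0.476 0.025 0.342]
116 213 303 [0.471 0.021 0.331]
120 214 350 [0.469 0.02  0.318]
124 214 496 [0.47  0.022 0.304]
128 216 458 [0.488 0.033 0.285]
132 200 265 [0.502 0.029 0.267]
136 214 481 [0.483 0.032 0.258]
```

View pics/tip.png

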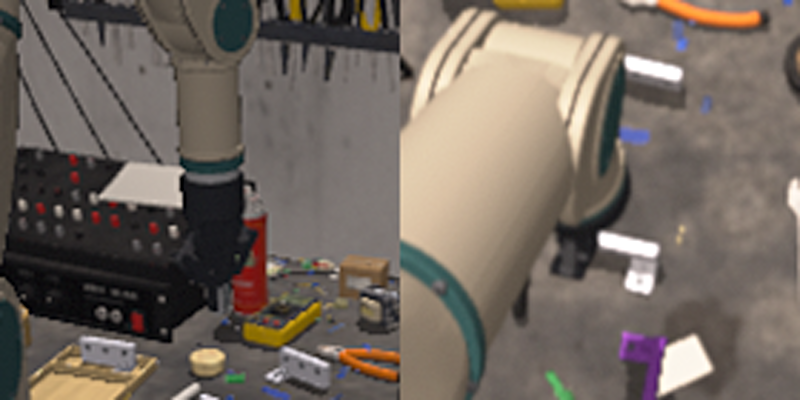

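The predicted TCP pixel in the scene view is (226,169), but the shut tips show at about (226,155). That puts the fingers roughly 50 mm higher than reported, so they closed above the web. I'll measure this properly with depth.

Run:
```python
from h import *
im,d=robot.get_image("scene"); W=cloud("scene",d)
np.set_printoptions(linewidth=200,suppress=True)
for r in range(130,172,2):
    row=W[r,205:248]; k=(np.abs(row[:,0]-.5)<.09)&(np.abs(row[:,1]-.04)<.09)&(row[:,2]>.06)
    if k.any(): print(r,205+np.nonzero(k)[0][[0,-1]],np.nanmedian(row[k],0).round(3),k.sum(), im[r,205:248][k].mean(0).round())
print(np.load("scene0.npz")["im"].shape)
t=np.load("t1.npz"); T=cloud("top",t["d"])
k=(T[...,2]>.1)&(T[...,2]<.3)&(np.abs(T[...,0]-.5)<.1)&(np.abs(T[...,1]-.04)<.1)
v,u=np.nonzero(k); o=np.argsort(T[k][:,2])[:12]; print(np.c_[u[o],v[o],T[k][o].round(3)])
B=W[250:330,90:215]; kb=(np.abs(B[...,0])<.2)&(np.abs(B[...,1])<.2)&(B[...,2]<.15); print("base plate z hist",np.histogram(B[kb][:,2],bins=np.arange(-.2,.15,.02)))
```

```text
130 [215 240] [0.498 0.031 0.274] 26 [33. 27. 31.]
132 [215 240] [0.503 0.03  0.267] 25 [31. 29. 33.]
134 [215 239] [0.483 0.031 0.266] 25 [31. 29. 33.]
136 [214 238] [0.487 0.031 0.257] 25 [31. 28. 31.]
138 [210 237] [0.476 0.037 0.252] 28 [31. 31. 34.]
140 [210 236] [0.481 0.036 0.244] 25 [29. 29. 32.]
142 [212 235] [0.484 0.037 0.235] 24 [25. 26. 29.]
144 [214 234] [0.486 0.036 0.228] 21 [26. 25. 28.]
146 [216 231] [0.476 0.035 0.222] 16 [24. 23. 26.]
148 [218 230] [0.474 0.033 0.215] 13 [25. 25. 28.]
150 [222 230] [0.492 0.037 0.203] 9 [39. 40. 43.]
152 [222 230] [0.491 0.037 0.195] 9 [54. 53. 55.]
154 [223 230] [0.495 0.037 0.188] 8 [56. 56. 58.]
156 [223 230] [0.493 0.035 0.18 ] 8 [54. 53. 55.]
158 [224 230] [0.494 0.034 0.174] 7 [64. 63. 65.]
(384, 512, 3)
[[209.    192.      0.483   0.043   0.176]
 [209.    194.      0.472   0.04    0.212]
 [208.    198.      0.463   0.041   0.213]
 [208.    197.      0.465   0.041   0.216]
 [209.    196.      0.467   0.039   0.217]
 [205.    196.      0.467   0.048   0.218]
 [209.    193.      0.474   0.039   0.219]
 [207.    193.      0.473   0.043   0.219]
 [208.    193.      0.473   0.041   0.219]
 [209.    195.      0.469   0.039   0.22 ]
 [207.    200.      0.458   0.043   0.221]
 [206.    193.      0.473   0.045   0.221]]
base plate z hist (array([  22,   40,   69,  100,  166,  155,    0,    0,  116, 1457, 4490,  306,  298,  323,  330,  339,  315]), array([-0.2 , -0.18, -0.16, -0.14, -0.12, -0.1 , -0.08, -0.06, -0.04, -0.02, -0.  ,  0.02,  0.04,  0.06,  0.08,  0.1 ,  0.12,  0.14]))
```

Base and bench levels agree in depth, and the tip's xy is right, but the tips are about 42 mm higher than reported. A light touch with shut fingers on free bench will settle the offset.

Run:
```python
from h import *
robot.move_l([.585,.03,.06],rate=.25); robot.hold(.1)
print(robot.sense()["wrist_force"].round(2))
hit=robot.move_l([.585,.03,-.06],rate=.05,force_limit=4)
s=robot.sense(); print(hit,s["tcp_pos"].round(4),s["wrist_force"].round(2))
robot.move_l([.585,.03,.08],rate=.25); print(robot.sense()["time_s"])
```

```text
[-0.39  0.5  -0.26]
True [ 0.5848  0.03   -0.0348] [-1.14  0.53  6.7 ]
8.8417
```

The bench is at reported z = −0.035, so every height gets that offset.

Run:
```python
from h import *
pick([.4988,.0445],-12.7,zg=-.027)
```

```text
down False [ 0.4993  0.0445 -0.0265] 0.044806458983822336
grip 0.011638614928018307 39.91927206516266 [-0.3 -0.1  5.5]
up 0.011080505060842048 38.9698988199234 [-0.3  0.4 -0.8] 13.1333
```

```bash
cat >> h.py <<'E'
def place(xy,th,zp=-.0245):
    cur=robot.sense()["orientation"]; q=max(quat(th),key=lambda a:abs(np.dot(a,cur)))
    robot.goto([*xy,.08],q); s=robot.sense(); print("over",s["tcp_pos"].round(3),s["grip_width"],s["grip_force"])
    robot.move_l([*xy,.0],rate=.15)
    hit=robot.move_l([*xy,zp],rate=.04,force_limit=5); s=robot.sense(); print("set",hit,s["tcp_pos"].round(4),s["wrist_force"].round(1))
    robot.grip(.03); robot.move_l([*xy,.09],rate=.15); print("t",robot.sense()["time_s"])
E
python3 - <<'E'
from h import *
place([.487,.275],8.5)
pick([.6708,.0240],-12.7,zg=-.027)
snap("top","mid")
E
```

```text
over [0.488 0.272 0.08 ] 0.011156171432798612 38.967055678367615
set True [ 0.4866  0.2749 -0.0236] [0.4 1.5 4.3]
t 16.5583
down False [ 0.6716  0.024  -0.0261] 0.04496520862385343
grip 0.011179990005887132 39.872649908065796 [ 0.2 -0.1  3. ]
up 0.011217030383606691 39.17649686336517 [ 0.5 -0.6 -2. ] 21.3583
```

View pics/mid.png

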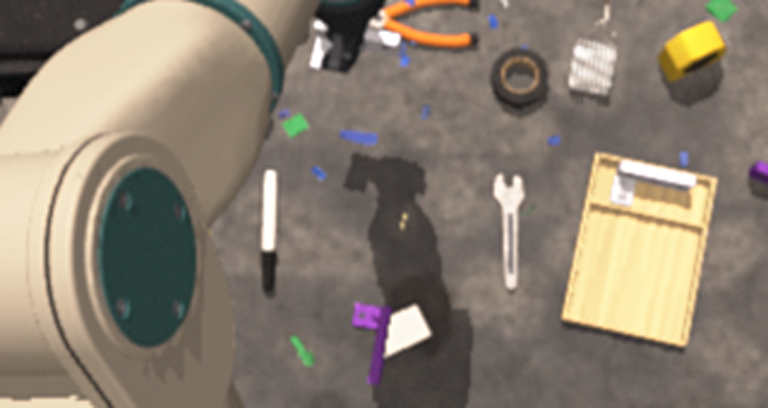

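The picture shows the left-hand bracket held at crop (350,35), with the right tray still empty; the arm hides the left tray. I'll place this one and then look at both trays.

Run:
```python
from h import *
place([.469,-.279],-12.6)
robot.goto_joints([-1.225,.628,.038,1.517,-.027,.996,-.02]); snap("top","end")
W=cloud("top",np.load("end.npz")["d"]); Z=W[...,2]
for n,(x,y) in dict(R=(.472,.273),L=(.454,-.276)).items():
    m=(np.hypot(W[...,0]-x,W[...,1]-y)<.062)&(Z>.028); p=W[m]
    print(n,cv2.minAreaRect((p[:,:2]*1000).astype(np.float32)),np.median(p[:,2]).round(4))
s=robot.sense(); print(s["time_s"],s["tcp_pos"].round(3))
```

```text
over [ 0.471 -0.278  0.08 ] 0.011542337762419896 39.178404808044434
set True [ 0.4687 -0.2788 -0.0236] [-0.4 -0.2  5.1]
t 25.275
R ((484.9477844238281, 273.1868591308594), (12.618228912353516, 83.16363525390625), 8.562766075134277) 0.0386
L ((467.2795104980469, -278.3750305175781), (83.65412902832031, 12.403055191040039), 77.04334259033203) 0.0383
28.4917 [0.261 0.596 0.197]
```

View pics/end.png

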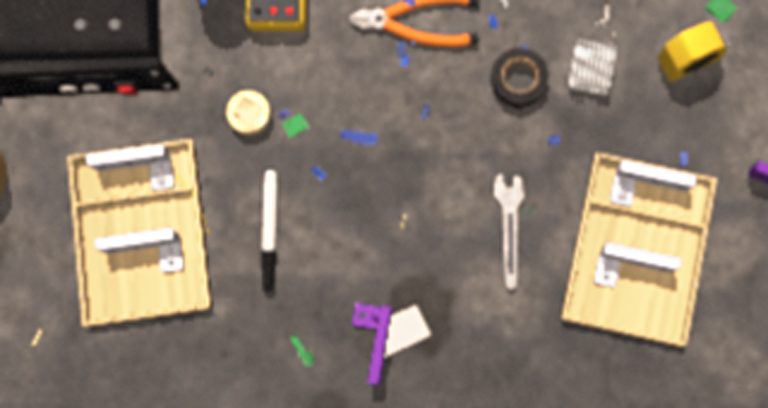

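Both brackets stand in their compartments, at crop (135,245) and (640,260). Each matches the hand of its sample, with the web top about 38 mm up and the gripper clear.

```bash
python3 -c "
from bench import robot
print(robot.job_done())"
```

```text
the job is handed in; nothing more can be done
None
```

Both brackets stand released on their undersides in the tray with the matching sample (right-hand in the left tray, left-hand in the right), and the job was handed in at about 28.5 s; the first grasp closed on nothing because the reported tool height was about 35 mm too low, which I corrected with a light bench touch.

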